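Push the masking plug out of the painted drum

ROBOT

A 6-joint arm with a two-finger parallel gripper is mounted at the origin on the work surface. World frame = base frame: x ahead of the robot, y to its left, z up, the work surface at z = 0. Lengths are in m, angles in rad, forces in N, time in s.
With the tool pointing down it reaches from about 0.35 to 0.775 m from the base axis. Payload 7.3 kg.
Tool frame: the origin (TCP) lies between the finger pads; the fingertips stand tip_extent ahead of it and the grasp point (between the pads) lies 2 mm behind it (tip_extent is the distance from the TCP to the fingertips, in m); y points along the fingers, x is the direction in which the jaws open and shut, and the axes are right-handed (so a half turn about y gives the same grasp; the last joint's range is limited). The gripper opens to 92 mm and grips with 3 to 60 N. Pads are 19 mm wide; open, the fingers measure 130 mm over their backs; the gripper's body (75 mm by 190 mm) begins 47 mm behind the grasp point.
Start: joints at [1.131, 0.342, 1.524, -0, 1.275, -0.146], TCP at [0.152, 0.503, 0.244] pointing down, gripper open.
Joint ranges: [-2.53, 2.53], [-0.77, 2.02], [0.04, 2.7], [-1, 4.14], [0.28, 2.66], [-3.11, 3.11]. Speed limits (rad/s): [2.57, 2.57, 3.14, 3.14, 3.14, 3.14].

INTERFACE

Orientations are given as a 3x3 rotation matrix whose columns are the frame's x, y, z axes.
In Python, from cell import state, grab_frame, camera_params, finish_job, tip_extent gives the robot as it stands. The module is installed in compiled form; this text tells all that it offers.
- The arm moves only by the tool send_rows, never from a script. Its arguments are lists of equal length, an entry for each row: "fingers": the opening in per cent of the stroke, from 0 (shut) to 100 (fully open); "linear": the shift along the tool's x, y, z in m, a list of three; "turn": the turn about the tool's y in rad. A call has 1 to 12 rows; each row shifts and turns the commanded pose from where the row before left it, along the tool's axes as they then stand; what a row does not reach is not made up. A row lasts 1/8 s, in which the tool goes at most 62.5 mm and 10.7 degrees, less where a joint would pass 70% of its speed; a pose out of reach is approached as far as the arm can. A call is refused whole if a number of a shift passes 0.0625 or a number of a turn 0.188, either way. A call with a gripper value outside its range is refused whole. The fingers move at their own pace and stop on an object; "squeeze" is the grip in N (left out, the last holds). Time passes only in rows, so rows that do not move let the fingers close. It gives the time, the measured TCP pose, the force and the opening at its end, in the units of the state.
- state(): the state, without advancing time (a new reading comes with each control period).
- grab_frame(name): name is "scene" or "top"; returns (picture, depth): 480x640x3 uint8, red, green, blue; 480x640 float32, m along the optical axis (not along the pixel's ray), 0 where there is no reading.
- camera_params(name): a dict with "mtx" (3x3 intrinsics, pixels), "R" (3x3) and "t" (3): a world point X has camera coordinates R X + t. Camera axes: x right, y down, z forward; pixel columns grow to the right and rows downward; lengths in m; the calibration is good to about 2 mm. A picture is of the moment at which its call begins. camera_params takes no time and is no camera call.
- finish_job(): hands the job in, once; it reports no verdict.
The state is a dict: "time": time; "joint_positions": joint angles; "joint_vel": joint speeds; "joint_torque": joint torques, N m; "ee_pos": TCP position; "tool_rot": TCP orientation; "contact_force": force on the tool from outside, world axes, zero at the start; "moment": the same for the moment, N m; "width": finger opening in m.
Only numpy, scipy, OpenCV 4.12 (cv2) and the standard library are available. Lean on these libraries where they do the work, as an engineer would, in place of code of your own. Each camera call takes 0.05 s, during which the arm holds its last target. There are 200 camera calls.

TASK

The paint on the red drum is dry. Take the green-handled steel drift from the tool block and push it straight down through the red drum's bore, so that the yellow masking plug drops out below into the catch tray, and go on until the drift's collar sits on the drum; then let go and leave the drift standing there. Leave the plug in the bare wooden drum where it is.

Things in the scene. Friction and masses are not known exactly. Their poses are not given: they have to be found in the camera images.
- drift_grip (a point): Mid-handle of the drift, loose in a tool block (85 mm high, holes 60 mm apart) beside a brush and a stamp. Green handle, diameter 30, length 70 mm; below it a steel collar, diameter 56, thickness 8 mm, underside 43 mm below this point, resting on the block; below that a rod, diameter 16 mm, tip 118 mm below this point. 0.25 kg. z up; at the start y runs along the row of holes, x across it.
- red_bore (a point): Centre of the upper mouth of the red drum's bore. The drum (red, white rims, diameter 103, height 45 mm) is fixed on a plywood jig, its flat top level with this point, 140 mm above the table. The upright bore, diameter 36 mm, goes right through. Below: a white catch tray, 116 x 74 mm, floor 131 mm below this point. z up, x through the jig's open sides. A like jig holds a bare drum.
- red_plug_mid (a point): Centre of the loose yellow plug in the red drum: diameter 33, height 38 mm, underside level with the drum's underside, top 7 mm below the bore's mouth. Two stiff hinged steel tabs under it carry it; they fold down under a push of 5 to 10 N and stay down. After being pushed some 15 mm or more it falls, and ends standing or lying in the tray.
- raw_plug_mid (a point): Centre of the like yellow plug (diameter 33, height 38 mm) in the bare wooden drum. It stays there.
Things that resemble listed ones, but are neither listed nor needed, are in the scene too. Leave any blue or purple look-alike of the part that bears drift_grip alone. What is shaped like the part that bears red_plug_mid but pink or white is not meant.

How it is judged:
On the way:
1. the drift's rod is in the red drum's bore, on top of the plug, which is still inside (horizontal distance between drift_grip and red_bore below 0.02 m and z of drift_grip in the frame of red_bore below 0.114 m and angle between drift_grip's own z axis and vertical below 0.25 rad and z of red_plug_mid in the frame of red_bore above -0.07 m), for 0.05 s.
At the end, for the whole second after the job is handed in: The red drum's plug lies in the catch tray below it (within 60 mm of the bore's axis, its centre at least 95 mm below the bore's mouth); the drift stands in the red drum's bore, released, upright within 10 degrees, its handle within 15 mm of the bore's axis, its collar down on the drum within 7 mm (horizontal distance between red_plug_mid and red_bore below 0.06 m and z of red_plug_mid in the frame of red_bore below -0.095 m and horizontal distance between drift_grip and red_bore below 0.015 m and z of drift_grip in the frame of red_bore between 0.035 and 0.05 m and angle between drift_grip's own z axis and vertical below 0.18 rad); the robot touches nothing.
It fails at once if the plug in the bare wooden drum is moved by more than 8 mm (distance of raw_plug_mid from where it was at the start of the episode above 0.008 m).
It also fails if it takes over 43 s, if anything falls off the work surface, if the arm or the gripper's body presses on something with over 40 N, if the wrist force passes 120 N, or if a joint passes its speed limit or range.

## Working session

There is one attempt and no reset: what is moved stays moved. The work goes in short steps, Python scripts to look and compute and a tool call to move; the robot and the scene stay as the last step left them, time stands still between calls to the robot, and variables do not carry over. Pictures are saved under pics/ and viewed, about 8 in all and at most 12, crops included, and the job is handed in when it is done.

Besides the shell and the picture viewer there is one more tool, called after ">>>" by a JSON object that holds its "op" and its "data". send_rows: Moves the arm, as the interface text tells. Its arguments: {"type":"object","properties":{"fingers":{"type":"array","items":{"type":"number"}},"linear":{"type":"array","items":{"type":"array","items":{"type":"number"}}},"turn":{"type":"array","items":{"type":"number"}},"squeeze":{"type":"number"}},"required":["fingers","linear","turn"]}

```bash
mkdir -p pics; python3 - <<'E'
from cell import *
import cv2,numpy as np
s=state();print(s['time'],s['ee_pos'],s['tool_rot'],s['width'],tip_extent() if callable(tip_extent) else tip_extent)
for n in("scene","top"):
    p,d=grab_frame(n);np.savez(f'{n}.npz',p=p,d=d)
    cv2.imwrite(f'pics/{n}0.png',p[:,:,::-1]);c=camera_params(n);print(n,c, -c['R'].T@c['t'])
E
```

```text
0.0 [0.15183324 0.50215108 0.24303522] [[ 2.89591043e-01 -6.64359462e-04 -9.57150242e-01]
 [ 9.57149193e-01 -1.43467385e-03  2.89591721e-01]
 [-1.56559142e-03 -9.99998750e-01  2.20422428e-04]] 0.09184474663213335 0.017
scene {'mtx': array([[469.08995852,   0.        , 315.51851054],
       [  0.        , 469.08995852, 237.12874222],
       [  0.        ,   0.        ,   1.        ]]), 'R': array([[ 0.69316604,  0.72072949,  0.00835698],
       [ 0.48423133, -0.45706172, -0.74606609],
       [-0.53389218,  0.52119439, -0.66581946]]), 't': array([-0.35931282, -0.1667692 ,  1.28185457])} [ 1.01419045 -0.48535188  0.73206564]
top {'mtx': array([[585.2897126 ,   0.        , 316.16408644],
       [  0.        , 585.2897126 , 238.76250204],
       [  0.        ,   0.        ,   1.        ]]), 'R': array([[ 4.04768052e-03, -9.99991050e-01,  1.23156872e-03],
       [-9.88588242e-01, -4.18698228e-03, -1.50584720e-01],
       [ 1.50588528e-01, -6.07995517e-04, -9.88596341e-01]]), 't': array([0.02207931, 0.50859578, 1.41994125])} [0.28887558 0.02507191 1.48030829]
```

View pics/scene0.png

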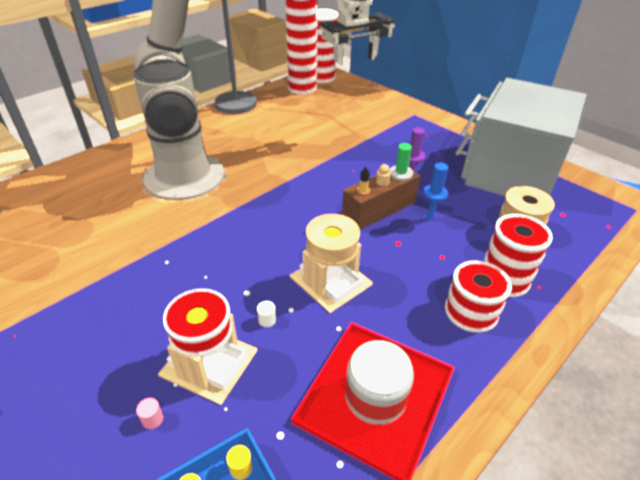

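View pics/top0.png

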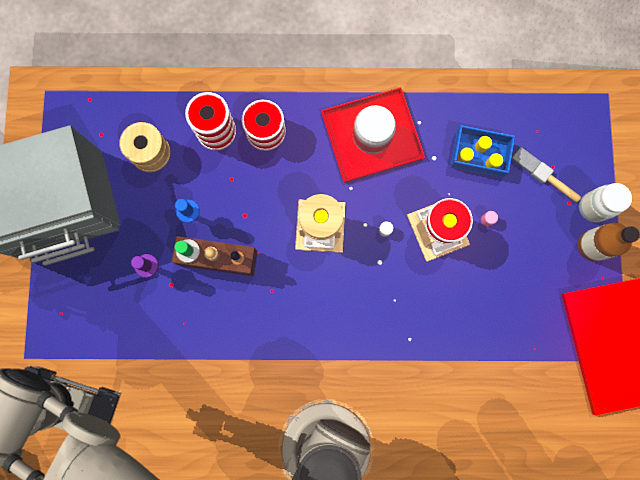

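The top view shows the green handle at about (182,245), next to a blue drift at (187,210) and a purple one at (144,263). The red drum with its yellow plug is at (449,220), and the bare drum is at (320,215).

```bash
cat > h.py <<'E'
import numpy as np,cv2
from cell import *
def ray(n,uv,z):
    c=camera_params(n);C=-c['R'].T@c['t'];d=c['R'].T@np.linalg.solve(c['mtx'],[uv[0],uv[1],1.])
    return C+d*(z-C[2])/d[2]
def tri(a,b):  # closest point of two rays
    A=np.zeros((3,3));y=np.zeros(3);L=[]
    for n,uv in(("top",a),("scene",b)):
        c=camera_params(n);C=-c['R'].T@c['t'];d=c['R'].T@np.linalg.solve(c['mtx'],[uv[0],uv[1],1.]);d/=np.linalg.norm(d)
        P=np.eye(3)-np.outer(d,d);A+=P;y+=P@C;L.append((P,C))
    X=np.linalg.solve(A,y);return X,[np.linalg.norm(P@(X-C)) for P,C in L]
def cloud(n,d):
    c=camera_params(n);v,u=np.indices(d.shape);K=c['mtx']
    p=np.stack([(u-K[0,2])/K[0,0]*d,(v-K[1,2])/K[1,1]*d,d],-1);return (p-c['t'])@c['R']
def blobs(p,lo,hi,box,amin=15):
    h=cv2.cvtColor(p,cv2.COLOR_RGB2HSV);m=cv2.inRange(h,lo,hi);k=np.zeros_like(m);x0,y0,x1,y1=box;k[y0:y1,x0:x1]=1;m*=k
    n,l,s,c=cv2.connectedComponentsWithStats(m)
    return [(c[i],s[i],l==i) for i in range(1,n) if s[i,4]>=amin]
E
python3 - <<'E'
from h import *
np.set_printoptions(precision=4,suppress=True)
F={n:np.load(n+'.npz') for n in('top','scene')}
Q={n:cloud(n,F[n]['d']) for n in F}
col={'green':((45,100,60),(80,255,255)),'blue':((103,150,120),(113,255,255)),'purple':((135,100,60),(160,255,255)),'yellow':((24,150,120),(34,255,255))}
box={'top':(120,170,480,290),'scene':(150,110,470,350)}
for n in F:
  for k,(lo,hi) in col.items():
    for c,s,m in blobs(F[n]['p'],lo,hi,box[n]):
      q=Q[n][m&(F[n]['d']>0)]; zt=np.percentile(q[:,2],95);t=q[q[:,2]>zt-.006]
      print(n,k,c,s,'ztop',zt,'ctr',t.mean(0),'min',t.min(0),'max',t.max(0))
# drum tops by depth
for n in F:
  q=Q[n]; 
  for nm,(x0,x1,y0,y1) in {'red':(.3,.52,-.33,-.1),'raw':(.3,.52,-.08,.12)}.items():
    m=(abs(q[...,2]-.14)<.006)&(q[...,0]>x0)&(q[...,0]<x1)&(q[...,1]>y0)&(q[...,1]<y1)
    t=q[m]
    if len(t): 
      pts=(t[:,:2]*1e4).astype(np.float32); c,r=cv2.minEnclosingCircle(pts); print(n,nm,len(t),'c',np.array(c)/1e4,r/1e4,'mean',t.mean(0))
# tools of the block row
for n in F:
  q=Q[n]; 
  m=((q[...,2]>.080)&(q[...,2]<.2)&(q[...,0]>.2)&(q[...,0]<.48)&(q[...,1]>.1)&(q[...,1]<.42)).astype(np.uint8)
  k,l,s,c=cv2.connectedComponentsWithStats(m)
  for i in range(1,k):
    if s[i,4]>20: t=q[l==i];print(n,s[i],c[i],t.min(0),t.max(0))
  t=q[(m>0)&(abs(q[...,2]-.085)<.004)];
  print('block',len(t),cv2.minAreaRect((t[:,:2]*1e4).astype(np.float32)))
# red circle edges in 'top'
E
python3 - <<'E'
import cv2,numpy as np
a=cv2.imread('pics/top0.png')[190:290,120:270];b=cv2.imread('pics/scene0.png')[110:240,330:470]
f=lambda i,w:cv2.resize(i,(w,int(i.shape[0]*w/i.shape[1])),interpolation=2)
a=f(a,400);b=f(b,400);H=max(len(a),len(b));o=np.zeros((H,800,3),np.uint8);o[:len(a),:400]=a;o[:len(b),400:]=b;cv2.imwrite('pics/crop1.png',o)
E
```

```text
top green [183.2059 248.0049] [174 240  19  16 204] ztop 0.165507056953382 ctr [0.4708 0.3307 0.1626] min [0.4579 0.3181 0.1598] max [0.4858 0.3453 0.1675]
top blue [186.1348 209.6388] [175 199  24  23 371] ztop 0.1549659273486838 ctr [0.5702 0.3369 0.1531] min [0.5567 0.3228 0.149 ] max [0.5837 0.3517 0.1595]
top purple [144.814  264.7569] [131 254  27  24 473] ztop 0.1549052856542644 ctr [0.4361 0.4311 0.1529] min [0.4223 0.4182 0.1489] max [0.4498 0.4449 0.1594]
top yellow [320.7958 215.8239] [315 209  13  14 142] ztop 0.13654796512353326 ctr [0.5485 0.0134 0.1336] min [ 0.5334 -0.0009  0.1306] max [0.5624 0.0272 0.1393]
top yellow [449.5833 219.8958] [443 214  14  13 144] ztop 0.137214340551202 ctr [ 0.5395 -0.2879  0.1342] min [ 0.5251 -0.3031  0.1314] max [ 0.5542 -0.274   0.1395]
scene green [403.184  157.2522] [396 143  16  30 337] ztop 0.16376493183031257 ctr [0.4739 0.3285 0.1624] min [0.4579 0.3138 0.1579] max [0.4874 0.3443 0.1649]
scene blue [461.4783 112.    ] [459 110   6   6  23] ztop -0.25148812919170893 ctr [ 0.0577  1.3719 -0.254 ] min [ 0.0444  1.3622 -0.257 ] max
[... 1298 characters left out ...]
842285156 mean [0.5106 0.0142 0.1395]
scene red 592 c [ 0.516  -0.2859] 0.04397532958984375 mean [ 0.5074 -0.2881  0.1403]
scene raw 221 c [0.5187 0.0139] 0.04059093017578125 mean [0.5114 0.0124 0.1403]
top [ 172  243   82   30 1628] [214.121  256.9269] [0.4201 0.1754 0.08  ] [0.48   0.3696 0.1673]
top [142 256  16  20 142] [151.1056 264.4507] [0.4125 0.4052 0.0803] [0.4583 0.4199 0.1565]
block 949 ((4484.04052734375, 2979.2431640625), (640.4017944335938, 2450.618408203125), 1.8334825038909912)
scene [ 343  131   77   74 1383] [380.149  175.4179] [0.4187 0.1728 0.0801] [0.48   0.4199 0.1649]
block 521 ((4567.1064453125, 2969.576171875), (2457.302734375, 593.2115478515625), 86.29953002929688)
```

View pics/crop1.png

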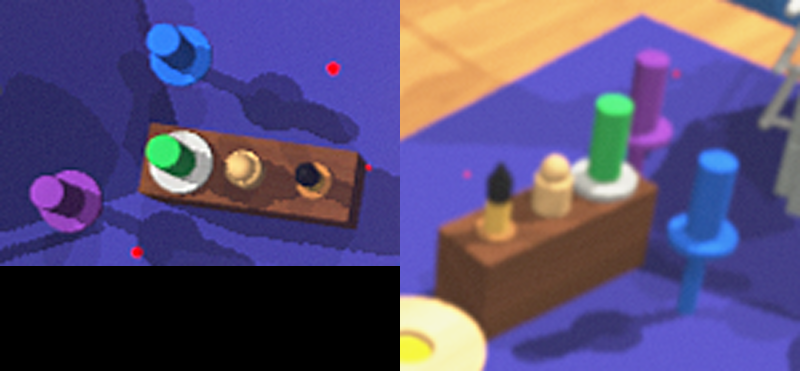

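The crop shows the green drift in the end hole, with the stamp and brush beside it and blue and purple decoys about 100 mm away. The handle is at about (0.472, 0.330) with its top at 0.163, which matches the given sizes. I'll work out the row direction and drum centre, and do the first yaw turn meanwhile.

```bash
python3 - <<'E'
from h import *
np.set_printoptions(precision=4,suppress=True)
for n in('top','scene'):
  f=np.load(n+'.npz');p,q=f['p'],cloud(n,f['d'])
  # block top face: brown pixels at z~.085
  h=cv2.cvtColor(p,cv2.COLOR_RGB2HSV)
  m=(abs(q[...,2]-.085)<.005)&(q[...,1]>.15)&(q[...,1]<.38)&(q[...,0]>.38)&(q[...,0]<.52)&((h[...,0]<15)&(h[...,1]>90)&(h[...,2]<150))
  t=(q[m][:,:2]*1e4).astype(np.float32);print(n,'block',len(t),cv2.minAreaRect(t),cv2.fitLine(t,cv2.DIST_HUBER,0,.01,.01).ravel())
  for nm,(y0,y1) in {'red':(-.36,-.22),'raw':(-.06,.09)}.items():
    m=(abs(q[...,2]-.14)<.006)&(q[...,0]>.4)&(q[...,0]<.65)&(q[...,1]>y0)&(q[...,1]<y1)
    t=q[m];c,r=cv2.minEnclosingCircle((t[:,:2]*1e4).astype(np.float32));print(n,nm,len(t),np.array(c)/1e4,r/1e4,'z',np.median(t[:,2]))
    # inner mouth edge fit: hull ellipse of yellow/red region
  b=(400,180,490,260) if n=='top' else (150,280,240,340)
  for lo,hi in(((0,120,80),(8,255,255)),((172,120,80),(180,255,255))):
    for c,s,mm in blobs(p,lo,hi,b,150):
      k=max(cv2.findContours(mm.astype(np.uint8),0,2)[0],key=len);e=cv2.fitEllipse(cv2.convexHull(k));print('red ell',e,ray(n,e[0],.14))
E
```

```text
top block 1084 ((4622.61328125, 2720.31982421875), (1900.2401123046875, 631.1994018554688), 81.91197204589844) [   0.0193    0.9998 4558.485  2546.8625]
top red 1348 [ 0.5404 -0.2883] 0.05221962890625 z 0.13940303463109524
top raw 1321 [0.5489 0.0141] 0.052079962158203125 z 0.13937630308086657
red ell ((449.88580322265625, 219.5738067626953), (39.357784271240234, 40.88740158081055), 122.91361999511719) [ 0.5396 -0.287   0.14  ]
scene block 430 ((4655.53271484375, 2705.36767578125), (1917.8458251953125, 633.4201049804688), 82.4078598022461) [   0.3169    0.9485 4781.4185 2629.9207]
scene red 2498 [ 0.5401 -0.2876] 0.052591461181640625 z 0.14016982909045242
scene raw 1467 [0.5496 0.0139] 0.05334332275390625 z 0.14015916551038704
red ell ((195.8813018798828, 313.93792724609375), (43.156837463378906, 60.423095703125), 72.98346710205078) [ 0.5411 -0.2886  0.14  ]
red ell ((193.13490295410156, 314.64007568359375), (39.429744720458984, 51.90999984741211), 71.25674438476562) [ 0.5393 -0.2926  0.14  ]
red ell ((211.63333129882812, 306.6139831542969), (20.58062744140625, 31.80928611755371), 134.25782775878906) [ 0.5458 -0.2618  0.14  ]
```

>>> {"op": "send_rows", "data": {"fingers": [75,75,75,75,75,75,75,75], "linear": [[0,0,0],[0,0,0],[0,0,0],[0,0,0],[0,0,0],[0,0,0],[0,0,0],[0,0,0]], "turn": [0.17,0.17,0.17,0.17,0.17,0.17,0.17,0.17]}}

```text
time: 1.1
ee_pos: [0.1519, 0.5023, 0.2433]
tool_rot: [[0.996, -0.0, 0.088], [-0.088, -0.001, 0.996], [-0.0, -1.0, -0.001]]
contact_force: [-0.0, 0.6, -0.2]
width: 0.0686
```

>>> {"op": "send_rows", "data": {"fingers": [75,75,75,75,75,75,75,75,75,75], "linear": [[0,0,0],[0.0425,0,-0.0158],[0.0425,0,-0.0158],[0.0425,0,-0.0158],[0.0425,0,-0.0158],[0.0425,0,-0.0158],[0.0425,0,-0.0158],[0.0425,0,-0.0158],[0.0425,0,-0.0158],[0,0,0]], "turn": [0.05,0,0,0,0,0,0,0,0,0]}}

```text
time: 2.35
ee_pos: [0.4744, 0.3303, 0.2428]
tool_rot: [[0.991, -0.0, 0.136], [-0.136, -0.001, 0.991], [-0.0, -1.0, -0.001]]
contact_force: [-0.4, -0.8, 0.8]
width: 0.0691
```

>>> {"op": "send_rows", "data": {"fingers": [75,75,75,75,75], "linear": [[-0.002,0.01,0],[0,0.035,0],[0,0.035,0],[0,0.033,0],[0,0,0]], "turn": [0,0,0,0,0]}}

```text
time: 2.98
ee_pos: [0.4672, 0.3324, 0.1281]
tool_rot: [[0.991, -0.006, 0.131], [-0.131, -0.003, 0.991], [-0.006, -1.0, -0.004]]
contact_force: [0.2, -0.9, 1.1]
width: 0.0687
```

```bash
python3 - <<'E'
from h import *
a=grab_frame('scene')[0][60:240,300:500];b=grab_frame('top')[0][170:330,100:280]
f=lambda i:cv2.resize(i,(400,400),interpolation=2)
cv2.imwrite('pics/pre.png',np.hstack([f(a),f(b)])[:,:,::-1]);print(state()['ee_pos'],state()['contact_force'])
E
```

```text
[0.46970902 0.33322714 0.13139641] [ 0.18099893  0.089193   -0.41698633]
```

View pics/pre.png

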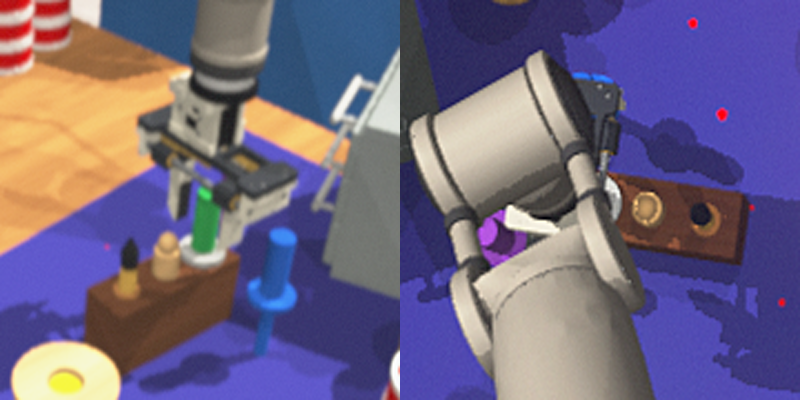

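The jaws straddle the green handle and sit clear of the blue and purple drifts and the stamp. Closing.

>>> {"op": "send_rows", "data": {"fingers": [75,75,0,0,0,0,0,0], "linear": [[0.002,0,-0.002],[0,0,0],[0,0,0],[0,0,0],[0,0,0],[0,0,0],[0,0,0],[0,0,0]], "turn": [0,0,0,0,0,0,0,0], "squeeze": 45}}

```text
time: 4.08
ee_pos: [0.4717, 0.3302, 0.1307]
tool_rot: [[0.991, -0.001, 0.133], [-0.133, -0.0, 0.991], [-0.001, -1.0, -0.0]]
contact_force: [-0.9, -0.0, 0.7]
width: 0.0296
```

>>> {"op": "send_rows", "data": {"fingers": [0,0,0,0,0,0,0,0], "linear": [[0,-0.015,0],[0,-0.03,0],[0,-0.035,0],[0,-0.035,0],[0,-0.035,0],[0,-0.03,0],[0,-0.015,0],[0,0,0]], "turn": [0,0,0,0,0,0,0,0]}}

```text
time: 5.08
ee_pos: [0.4722, 0.3302, 0.3266]
tool_rot: [[0.991, 0.002, 0.133], [-0.133, 0.001, 0.991], [0.002, -1.0, 0.001]]
contact_force: [0.5, 0.3, -2.5]
width: 0.0294
```

>>> {"op": "send_rows", "data": {"fingers": [0,0,0,0,0,0,0,0,0,0,0,0], "linear": [[0.005,0,-0.02],[0.01,0,-0.04],[0.0112,0,-0.045],[0.0112,0,-0.045],[0.0112,0,-0.045],[0.0112,0,-0.045],[0.0112,0,-0.045],[0.0112,0,-0.045],[0.0112,0,-0.045],[0.0112,0,-0.045],[0.0112,0,-0.045],[0.0112,0,-0.045]], "turn": [0,0,0,0,0,0,0,0,0,0,0,0]}}

```text
time: 6.58
ee_pos: [0.529, -0.1944, 0.3243]
tool_rot: [[0.991, -0.002, 0.133], [-0.133, 0.001, 0.991], [-0.003, -1.0, 0.001]]
contact_force: [0.6, -0.3, -2.6]
width: 0.0293
```

>>> {"op": "send_rows", "data": {"fingers": [0,0,0,0,0,0,0], "linear": [[0.01,0,-0.04],[0.007,0,-0.03],[0.004,0,-0.015],[0.0015,0,-0.006],[0,0,0],[0,0,0],[0,0,0]], "turn": [0,0,0,0,0,0,0]}}

```text
time: 7.45
ee_pos: [0.5406, -0.2845, 0.326]
tool_rot: [[0.991, 0.0, 0.131], [-0.131, 0.0, 0.991], [0.0, -1.0, 0.0]]
contact_force: [1.6, 0.0, -2.2]
width: 0.0292
```

```bash
python3 - <<'E'
from h import *
np.set_printoptions(precision=4,suppress=True)
im={}
for n in('scene','top'):
  p,d=grab_frame(n);im[n]=p;np.savez(f'{n}2.npz',p=p,d=d);q=cloud(n,d)
  for c,s,m in blobs(p,(45,100,60),(80,255,255),(0,0,640,480),20): t=q[m];print(n,'green',c,s,t.mean(0),t.min(0),t.max(0))
s=state();print(s['time'],s['ee_pos'],s['tool_rot'],s['contact_force'])
f=lambda i:cv2.resize(i,(400,400),interpolation=2)
cv2.imwrite('pics/over.png',np.hstack([f(im['scene'][180:420,80:320]),f(im['top'][150:310,370:530])])[:,:,::-1])
E
```

```text
scene green [182.7607 244.0769] [172 238  20  11 117] [ 0.561  -0.2907  0.3062] [ 0.5418 -0.4854  0.2927] [ 1.0142 -0.2736  0.7321]
7.55 [ 0.5406 -0.2848  0.3259] [[ 0.9913  0.0003  0.1318]
 [-0.1318 -0.0001  0.9913]
 [ 0.0003 -1.     -0.    ]] [ 0.0678  0.0952 -2.3971]
```

View pics/over.png

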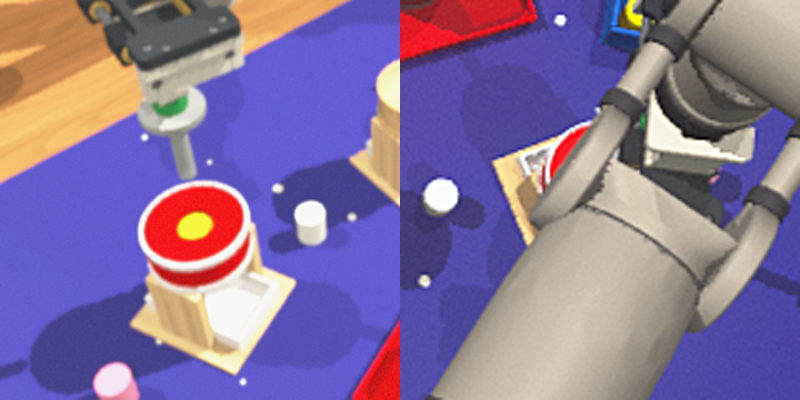

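The scene view shows the drift gripped above the red drum, with its collar at about (183,247) and its tip at about (192,284). It looks slightly tilted, so I'll check that numerically.

```bash
python3 - <<'E'
from h import *
np.set_printoptions(precision=4,suppress=True)
f=np.load('scene2.npz');p,q=f['p'],cloud('scene',f['d'])
s=(q[...,2]>.17)&(q[...,2]<.30)&(abs(q[...,0]-.54)<.06)&(abs(q[...,1]+.287)<.06)
t=q[s];print(len(t))
for a in np.arange(.19,.31,.01):
  k=t[(t[:,2]>=a)&(t[:,2]<a+.01)]
  if len(k): print(round(a,2),len(k),k.mean(0),k.min(0),k.max(0))
print('z lowest',np.sort(t[:,2])[:5])
C=ray('scene',(0,0),0);cam=np.array([1.014,-.485,.732]);
c=camera_params('scene')
for X in([.5406,-.2848,.206],[.5406,-.2848,.289],[.5406,-.2848,.281]):
  y=c['mtx']@(c['R']@X+c['t']);print(y[:2]/y[2])
E
```

```text
1020
0.2 19 [ 0.5469 -0.2848  0.2083] [ 0.5408 -0.2908  0.2058] [ 0.5502 -0.2776  0.2098]
0.21 47 [ 0.5468 -0.2854  0.2148] [ 0.5376 -0.2913  0.21  ] [ 0.5509 -0.2768  0.22  ]
0.22 52 [ 0.5469 -0.2852  0.2246] [ 0.5394 -0.291   0.2203] [ 0.551  -0.2768  0.2299]
0.23 53 [ 0.5473 -0.285   0.2347] [ 0.5408 -0.291   0.2302] [ 0.5509 -0.2769  0.2397]
0.24 54 [ 0.5472 -0.2856  0.2449] [ 0.5414 -0.2914  0.2402] [ 0.5516 -0.2772  0.2493]
0.25 55 [ 0.5471 -0.2851  0.2547] [ 0.5394 -0.2905  0.2504] [ 0.5505 -0.2769  0.2599]
0.26 11 [ 0.5485 -0.2854  0.2614] [ 0.5459 -0.2902  0.26  ] [ 0.5497 -0.2808  0.2633]
0.28 585 [ 0.5527 -0.288   0.2877] [ 0.5171 -0.3111  0.2807] [ 0.5702 -0.2556  0.29  ]
0.29 144 [ 0.552  -0.2875  0.2943] [ 0.5261 -0.3068  0.29  ] [ 0.5697 -0.2578  0.2999]
z lowest [0.2058 0.2068 0.2071 0.2071 0.2071]
[190.8083 284.5177]
[180.7427 244.006 ]
[181.7866 248.2072]
```

>>> {"op": "send_rows", "data": {"fingers": [0,0,0,0,0,0,0], "linear": [[0,0.01,-0.005],[0,0.02,0],[0,0.02,0],[0,0.015,0],[0,0.006,0],[0,0,0],[0,0,0]], "turn": [0,0,0,0,0,0,0]}}

```text
time: 8.43
ee_pos: [0.5401, -0.2905, 0.2554]
tool_rot: [[0.991, 0.001, 0.133], [-0.133, -0.001, 0.991], [0.001, -1.0, -0.001]]
contact_force: [-0.5, -0.0, -2.1]
width: 0.0294
```

>>> {"op": "send_rows", "data": {"fingers": [0,0,0,0,0], "linear": [[0,0.003,0],[0,0.003,0],[0,0.002,0],[0,0,0],[0,0,0]], "turn": [0,0,0,0,0]}}

```text
time: 9.05
ee_pos: [0.5399, -0.2904, 0.2468]
tool_rot: [[0.991, 0.0, 0.133], [-0.133, -0.0, 0.991], [0.0, -1.0, -0.0]]
contact_force: [-0.1, -0.7, 1.1]
width: 0.0293
```

```bash
python3 - <<'E'
from h import *
p,d=grab_frame('scene');cv2.imwrite('pics/in.png',cv2.resize(p[200:420,90:310],(600,600),interpolation=2)[:,:,::-1])
s=state();print(s['ee_pos'],s['contact_force'])
E
```

```text
[ 0.53990887 -0.2904228   0.24684228] [ 1.26189524 -0.34251759  1.26952495]
```

View pics/in.png

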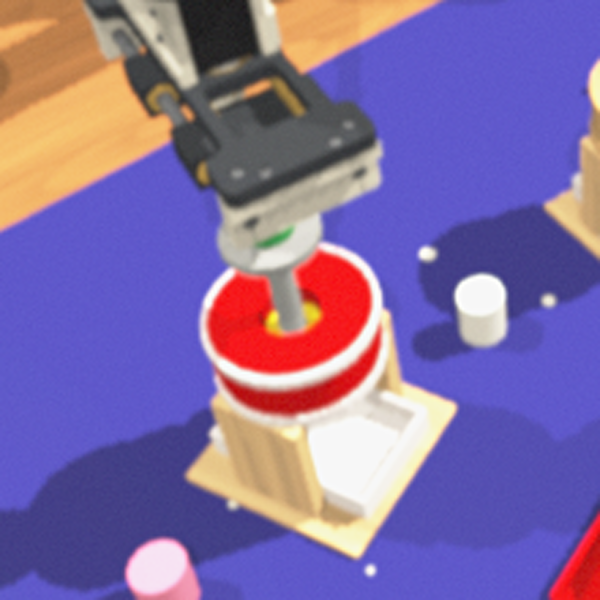

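The rod is in the bore on the plug (yellow ring visible around it), and the force has changed by about 3 N, which confirms contact. Pushing on.

>>> {"op": "send_rows", "data": {"fingers": [0,0,0,0,0,0,0,0,0,0,0,0], "linear": [[0,0.003,0],[0,0.004,0],[0,0.004,0],[0,0.005,0],[0,0.006,0],[0,0.007,0],[0,0.007,0],[0,0.007,0],[0,0.007,0],[0,0.005,0],[0,0,0],[0,0,0]], "turn": [0,0,0,0,0,0,0,0,0,0,0,0]}}

```text
time: 10.6
ee_pos: [0.5399, -0.2904, 0.1919]
tool_rot: [[0.991, 0.0, 0.133], [-0.133, -0.0, 0.991], [0.0, -1.0, -0.0]]
contact_force: [-0.3, -0.2, -3.3]
width: 0.0296
```

```bash
python3 - <<'E'
from h import *
np.set_printoptions(precision=4,suppress=True)
p,d=grab_frame('scene');q=cloud('scene',d);cv2.imwrite('pics/in2.png',cv2.resize(p[200:420,90:310],(600,600),interpolation=2)[:,:,::-1])
s=state();print(s['ee_pos'],s['contact_force'])
for c,st,m in blobs(p,(22,120,90),(34,255,255),(90,200,310,400),10): print('yellow',c,st,np.median(q[m],0))
m=(abs(q[...,0]-.54)<.05)&(abs(q[...,1]+.288)<.05)&(q[...,2]>.14);h=np.histogram(q[m][:,2],np.arange(.14,.19,.003));print(h)
E
```

```text
[ 0.54   -0.2904  0.192 ] [-0.8657 -0.6422 -2.2542]
yellow [209.9847 358.5267] [203 352  14  14 131] [ 0.5539 -0.2897  0.029 ]
(array([848,   8,  22,  50, 169,  69,   1,   0,   0,   0,   0,   0,   0,
         0,   0,   0]), array([0.14 , 0.143, 0.146, 0.149, 0.152, 0.155, 0.158, 0.161, 0.164,
       0.167, 0.17 , 0.173, 0.176, 0.179, 0.182, 0.185, 0.188]))
```

View pics/in2.png

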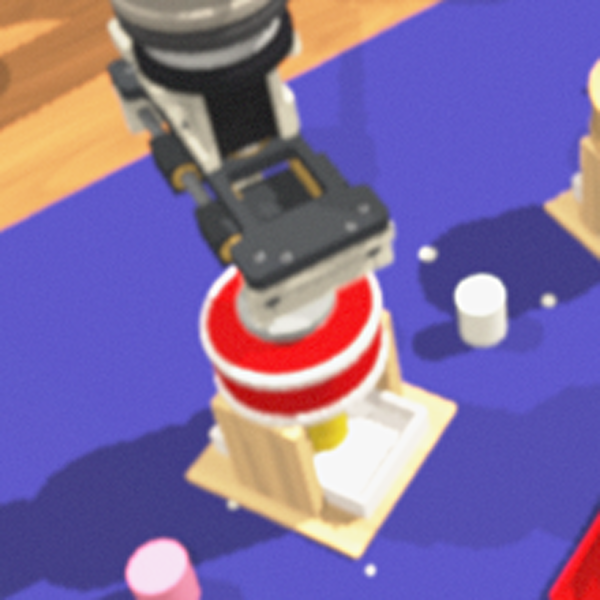

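The plug is standing in the tray (z about 0.029), and the collar is about 7 mm above the drum.

>>> {"op": "send_rows", "data": {"fingers": [0,0,0,0,0], "linear": [[0,0.002,0],[0,0.002,0],[0,0.002,0],[0,0,0],[0,0,0]], "turn": [0,0,0,0,0]}}

```text
time: 11.28
ee_pos: [0.5398, -0.2903, 0.1857]
tool_rot: [[0.991, 0.0, 0.133], [-0.133, 0.0, 0.991], [0.0, -1.0, 0.0]]
contact_force: [-0.1, 0.0, -1.6]
width: 0.0295
```

>>> {"op": "send_rows", "data": {"fingers": [0,0,0,0], "linear": [[0,0.001,0],[0,0.001,0],[0,0,0],[0,0,0]], "turn": [0,0,0,0]}}

```text
time: 11.78
ee_pos: [0.5398, -0.2903, 0.1856]
tool_rot: [[0.991, 0.001, 0.132], [-0.132, -0.001, 0.991], [0.001, -1.0, -0.001]]
contact_force: [-3.4, 2.8, 8.3]
width: 0.0292
```

Contact: about 10 N more, and the TCP has stopped. Easing off, releasing and withdrawing.

>>> {"op": "send_rows", "data": {"fingers": [0,45,60,75,75,75], "linear": [[0,-0.0015,0],[0,0,0],[0,0,0],[0,0,0],[0,0,0],[0,0,0]], "turn": [0,0,0,0,0,0]}}

```text
time: 12.52
ee_pos: [0.5398, -0.2903, 0.1851]
tool_rot: [[0.991, 0.0, 0.133], [-0.133, 0.0, 0.991], [0.0, -1.0, 0.0]]
contact_force: [0.4, 0.3, 0.7]
width: 0.0683
```

>>> {"op": "send_rows", "data": {"fingers": [75,75,75,75,75,75,75,75,75,75,75], "linear": [[0,-0.01,0],[0,-0.02,0],[0,-0.03,0],[0,-0.03,0],[0,-0.03,0],[-0.03,0,0],[-0.045,0,0],[-0.045,0,0],[-0.03,0,0],[0,0,0],[0,0,0]], "turn": [0,0,0,0,0,0,0,0,0,0,0]}}

```text
time: 13.9
ee_pos: [0.3918, -0.2707, 0.3059]
tool_rot: [[0.991, 0.001, 0.133], [-0.133, -0.001, 0.991], [0.002, -1.0, -0.001]]
contact_force: [0.4, -0.3, -0.6]
width: 0.0689
```

```bash
python3 - <<'E'
from h import *
np.set_printoptions(precision=4,suppress=True)
im=[]
for n in('scene','top'):
  p,d=grab_frame(n);q=cloud(n,d);im.append(p)
  for nm,lo,hi in(('yellow',(22,120,90),(34,255,255)),('green',(45,100,60),(80,255,255))):
    for c,st,m in blobs(p,lo,hi,(90,180,490,400),10): 
      t=q[m];zt=np.percentile(t[:,2],95);k=t[t[:,2]>zt-.006];print(n,nm,c,st,np.median(t,0),'top',zt,k.mean(0))
s=state();print(s['time'],s['ee_pos'],s['contact_force'],s['width'])
f=lambda i:cv2.resize(i,(400,400),interpolation=2)
cv2.imwrite('pics/end.png',np.hstack([f(im[0][180:420,80:320]),f(im[1][150:310,370:530])])[:,:,::-1])
E
```

```text
scene yellow [331.9771 231.9771] [324 227  17  11 131] [0.5451 0.0164 0.1335] top 0.13493843932235147 [0.5487 0.0133 0.1378]
scene yellow [209.9394 358.553 ] [203 352  14  14 132] [ 0.5539 -0.2899  0.0298] top 0.04242759453820336 [ 0.5689 -0.2974  0.0635]
scene green [190.8264 294.004 ] [178 274  26  42 743] [ 0.5515 -0.2925  0.201 ] top 0.2192157591601115 [ 0.547  -0.2913  0.2218]
top yellow [320.5894 215.9272] [314 209  14  14 151] [0.5482 0.0132 0.1329] top 0.13782093744632523 [0.5481 0.0141 0.1347]
top green [455.0968 215.212 ] [446 207  19  18 217] [ 0.5375 -0.2826  0.2145] top 0.22166602941995175 [ 0.5404 -0.2869  0.2186]
14.0 [ 0.3919 -0.2706  0.3053] [ 0.3214 -0.8662  0.8365] 0.0690990833038021
```

View pics/end.png

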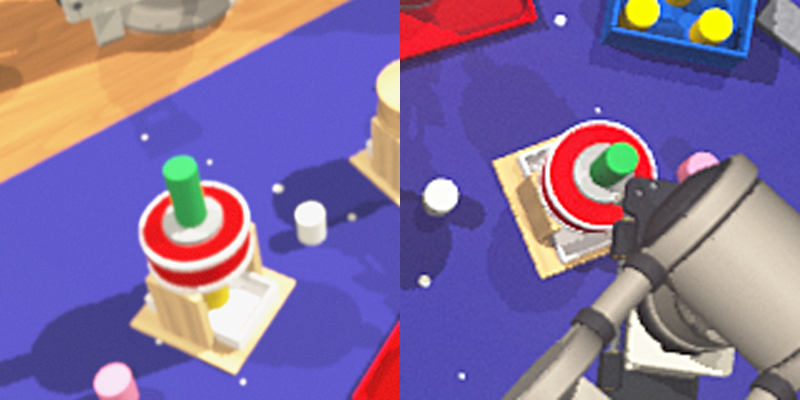

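The drift stands upright with its collar on the drum: the handle top is at about 0.219 (0.218 expected) at (0.540,-0.287). The plug is in the tray, the raw plug hasn't moved and the gripper is clear.

```bash
python3 -c "from cell import *;print(finish_job())"
```

```text
the job is handed in; nothing more can be done
None
```

I took the green-handled drift from the block and pushed it down through the red drum's bore until the collar met the drum. I then let go, backed the gripper clear, and handed the job in at about 14 s of the 43 s.

Last checks, made from the cameras and the arm state:
- **Drift:** it stands upright. Its handle top is at about z = 0.219 m (0.218 expected with the collar seated). Its axis is about 1 mm off the bore centre in the top view and 7–8 mm in the scene view, both inside the 15 mm limit.
- **Red drum's plug:** it dropped out and appears to be standing in the catch tray. Its visible side is about 14 mm from the bore axis and centred about 110 mm below the mouth.
- **Bare drum's plug:** its position is unchanged to within about 1 mm.
- **Gripper:** it was open and clear of everything, and the measured force was near zero.

No check failed. The 6 mm gap between the two camera views of the drift's position was the only disagreement. I measured it on the near side of the handle in the scene view, which probably explains most of it.

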